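Scrape the wax chips from under the filling pipe

TASK

Take the scraper by its handle and wipe all five red wax chips off the filling station's steel plate, over its open front edge, into the green waste tray, then stand the scraper on its cork pad again and let go. Push the chips with the scraper only, never with the gripper, do not bump the filling pipe, and leave the jars and the plant where they are.

Things in the scene. Friction and masses are not known exactly. Their poses are not given: they have to be found in the camera images.
- filler: Fixed jar-filling station. Origin: on the table under the middle of its steel plate's front edge; x points along the plate away from the robot, y left, z up. The flat plate, top 40 mm over the table, covers x 0 to 190 mm, y -135 to 135 mm. Left, right and back edges carry lips 5 mm thick, 11 mm high (260 mm clear between the side lips); the front edge (x = 0) is open.
- tray_in (a point): Middle of the inner floor of the green open waste tray, fixed in front of and below the plate's open front edge; axes as filler. The tray covers x -110 to 0 mm, y -135 to 135 mm of the station's frame, walls 4 mm thick, rim 34 mm above the table, floor 4 mm above the table.
- manifold: Fixed filling pipe above the plate; origin and axes as filler. It is 34 mm thick and runs along y at x = 120 mm, y -190 to 190 mm, underside 275 mm above the table; three brass nozzles 18 mm thick at y -80, 0, 80 mm reach down to 263 mm. Legs 24 mm thick, feet 52 mm wide, at x = 120, y = -175 and 175 mm. A gripper pointing straight down has no room under it.
- scraper: Loose scraper, 0.22 to 0.36 kg, standing stably on its head on the cork pad. Origin: centre of the underside of its blue head: 40 mm (x) by 120 mm (y) by 22 mm high. Wiping face: the head's -x face (black rubber edge), 20 mm from the origin. The yellow handle rises from the head's middle towards -x. At the start its -x lies within 0.5 rad of world -x, towards the robot's side.
- scraper_grip (a point): Point to grip on the axis of the scraper's handle, 75 mm from the scraper's origin along the handle (37.5 mm to its -x, 65 mm up); axes as scraper. The handle leans 30 degrees from vertical to the scraper's -x, ends 115 mm from the origin along it, is 20 mm thick across y (grip these two flat sides) and 24 mm the other way.
- pad: Fixed square cork pad on the table, 150 x 150 x 4 mm, where the scraper stands at the start, left or right of the station. Origin: centre of its underside.
- cherry_jar: Loose dark red preserve jar, 84 mm wide, 130 mm high, about 0.6 kg; bystander. Origin: centre of its underside.
- honey_jar: Loose amber honey jar, 72 mm wide, 100 mm high, about 0.4 kg; bystander. Origin: centre of its underside.
- plant: Loose terracotta pot, 92 mm wide, 80 mm high, with green leaves up to about 150 mm high; bystander. Origin: centre of its underside.
- chip0: Loose chip of hard red sealing wax, about 26 x 20 mm and 9 mm thick, 10 g, lying on the plate. Origin: centre of its underside.
- chip1: Loose chip of hard red sealing wax, about 26 x 20 mm and 9 mm thick, 10 g, lying on the plate. Origin: centre of its underside.
- chip2: Loose chip of hard red sealing wax, about 26 x 20 mm and 9 mm thick, 10 g, lying on the plate. Origin: centre of its underside.
- chip3: Loose chip of hard red sealing wax, about 26 x 20 mm and 9 mm thick, 10 g, lying on the plate. Origin: centre of its underside.
- chip4: Loose chip of hard red sealing wax, about 26 x 20 mm and 9 mm thick, 10 g, lying on the plate. Origin: centre of its underside.

How it is judged:
On the way, in this order (a step that is already met when the one before it is completed fails the run):
1. the scraper is lifted off its pad (height (world z) of scraper above 0.025 m), for 0.1 s.
2. all five chips lie in the waste tray (x of chip0 in the frame of filler between -0.11 and 0 m and y of chip0 in the frame of filler between -0.135 and 0.135 m and z of chip0 in the frame of filler between -0.002 and 0.034 m and x of chip1 in the frame of filler between -0.11 and 0 m and y of chip1 in the frame of filler between -0.135 and 0.135 m and z of chip1 in the frame of filler between -0.002 and 0.034 m and x of chip2 in the frame of filler between -0.11 and 0 m and y of chip2 in the frame of filler between -0.135 and 0.135 m and z of chip2 in the frame of filler between -0.002 and 0.034 m and x of chip3 in the frame of filler between -0.11 and 0 m and y of chip3 in the frame of filler between -0.135 and 0.135 m and z of chip3 in the frame of filler between -0.002 and 0.034 m and x of chip4 in the frame of filler between -0.11 and 0 m and y of chip4 in the frame of filler between -0.135 and 0.135 m and z of chip4 in the frame of filler between -0.002 and 0.034 m), for 0.2 s.
At the end, for the whole second after the job is handed in: All five chips lie within the waste tray, below its 34 mm rim; the scraper stands on its head on the cork pad, at rest, upright within 0.1 rad, its origin within 50 mm of the pad's centre along each of the pad's axes (all of step 2 and x of scraper in the frame of pad between -0.05 and 0.05 m and y of scraper in the frame of pad between -0.05 and 0.05 m and z of scraper in the frame of pad below 0.01 m and angle between scraper's own z axis and vertical below 0.1 rad and linear speed of scraper below 0.02 m/s); the robot touches nothing.
It fails at once if the gripper or arm touches a chip (over 0.3 N) (contact force between any of chip0, chip1, chip2, chip3, chip4 and the fingers above 0.3 N or contact force between any of chip0, chip1, chip2, chip3, chip4 and the arm above 0.3 N).
It fails at once if the filling pipe is bumped (over 3 N) (contact force between manifold and anything else above 3 N).
It fails at once if a jar or the plant is moved more than 15 mm or tipped (distance of any of cherry_jar, honey_jar, plant from where it was at the start of the episode above 0.015 m or angle between any of cherry_jar, honey_jar, plant's own z axis and vertical above 0.2 rad).
It also fails if it takes over 59 s, if anything falls off the work surface, if the arm or the gripper's body presses on something with over 40 N, if the wrist force passes 120 N, or if a joint passes its speed limit or range.

ROBOT

A 6-joint arm with a two-finger parallel gripper is mounted at the origin on the work surface. World frame = base frame: x ahead of the robot, y to its left, z up, the work surface at z = 0. Lengths are in m, angles in rad, forces in N, time in s.
With the tool pointing down it reaches from about 0.275 to 0.825 m from the base axis. Payload 4.9 kg.
Tool frame: the origin (TCP) lies midway between the tips of the shut fingers; the grasp point (between the pads) lies 19 mm behind it (grip_point_offset is the distance from the TCP to the grasp point, in m); z points along the fingers, y is the line along which they close (so a half turn about z gives the same grasp; the last joint's range is limited). The gripper opens to 85 mm and grips with 20 to 120 N. Pads are 22 mm wide; open, the fingers measure 114 mm over their backs; the gripper's body (76 mm by 85 mm) begins 54 mm behind the grasp point. The pads swing forward as they close: fully open they stand 13 mm farther back than shut.
Start: joints at [1.165, 0.326, -0.193, 1.052, 0, 1.437], TCP at [0.148, 0.53, 0.231] pointing down, gripper open.
Joint ranges: [-2.65, 2.65], [-0.97, 1.79], [-1.3, 1.35], [-1.93, 2.1], [-1.47, 1.37], [-3.14, 3.14]. Speed limits (rad/s): [2.57, 2.57, 3.14, 3.14, 3.14, 3.14].

INTERFACE

Orientations are given as a rotation vector (axis times angle).
In Python, from cell import * gives the robot as it stands. Calls block until the motion is done:
- movep(position, orientation): joint-space move of the TCP to a pose.
- move_l(position, velocity=0.15, rot=None, until_force=None): straight line of the TCP; rot=None keeps the orientation; velocity is the mean speed in m/s. With until_force (N) it stops when the force on the tool has changed by that much, and returns True; else False.
- set_joints(angles): joint-space move.
- let_go() and grab(newtons=None): open the fingers fully, or close them until they stop; newtons is the grip in N (None keeps the last).
- sleep(seconds).
- ik(position, orientation): joint angles nearest the present ones, or None.
- get_state(): the state.
- grab_frame(name): name is "scene" or "top" or "wrist"; returns a dict with "img" (400x640x3 uint8, red, green, blue), "fx", "fy", "cx", "cy" (pixels), "cam_to_world" (4x4, takes a point from camera to world coordinates); the wrist camera has in their place "T_tool_cam" (4x4, takes a point from camera to tool coordinates, whose origin is the TCP and whose axes are the flange's). Camera axes: x right, y down, z forward; pixel columns grow to the right and rows downward; lengths in m; the calibration is good to about 2 mm. The wrist camera is an equidistant fisheye: a pixel r from the principal point sees the ray r / f radians off the axis. A picture is of the moment at which its call begins: read the wrist's pose just before it. There is no depth.
A pose or a line that the arm cannot do raises MotionError and nothing moves.
- sign_off(): hands the job in; it is judged then, once.
Trained networks look in the newest picture that a camera, given by its name, has taken for a name from the list of things; names that differ only in an ending like _2 or _b are one class to them, and where a whole thing is asked for, a point or a joint stands for the part that bears it (a point fixed in the world has none). Each returns a list of dicts, best first, with "score" (0 to 1); they miss things now and then, are a little off and sometimes report something else, mostly with a low value. They report only what shows in the picture. A call takes as long as a camera call.
- spot_in(camera, name): "centre" ([column, row] in pixels, amid what is visible of it).
- silhouettes(camera, name): "mask" (400x640 bool, what is visible of it) and "centre" ([column, row] in pixels, amid what is visible of it).
- tip_of(camera, name): "centre" ([column, row] in pixels: a listed point, or the origin of a listed thing).
The state is a dict: "clock": time; "q": joint angles; "joint_velocities": joint speeds; "tau": joint torques, N m; "position": TCP position; "eef_rot": TCP orientation; "contact_force": force on the tool from outside, world axes, zero at the start; "wrist_torque": the same for the moment, N m; "finger_gap": opening from 0.0 (shut) to 1.0 (fully open); "grasp_force": force on a finger pad.
Only numpy, scipy, OpenCV 4.12 (cv2) and the standard library are available. Lean on these libraries where they do the work, as an engineer would, in place of code of your own. Each camera call takes 0.05 s, during which the arm holds its last target. There are 200 camera calls.

## Working session

There is one attempt and no reset: what is moved stays moved. The work goes in short steps, each a Python script; the robot and the scene stay as the last script left them, time stands still between calls to the robot, and variables do not carry over. Pictures are saved under pics/ and viewed, at most 10 in all, crops included, and the job is handed in when it is done.

```bash
ls; mkdir -p pics; cat > h.py <<'E'
from cell import *
import numpy as np, cv2
from scipy.spatial.transform import Rotation as R
def ray(f,px):
    d=np.array([(px[0]-f["cx"])/f["fx"],(px[1]-f["cy"])/f["fy"],1.])
    T=np.array(f["cam_to_world"]); return T[:3,3],T[:3,:3]@d
def onz(f,px,z):
    o,d=ray(f,px); return o+d*(z-o[2])/d[2]
def proj(f,P):
    T=np.linalg.inv(np.array(f["cam_to_world"])); p=T[:3,:3]@np.asarray(P)+T[:3,3]
    return np.array([f["fx"]*p[0]/p[2]+f["cx"],f["fy"]*p[1]/p[2]+f["cy"]])
def tri(rs):
    A=np.zeros((3,3));b=np.zeros(3)
    for o,d in rs:
        d=d/np.linalg.norm(d);M=np.eye(3)-np.outer(d,d);A+=M;b+=M@o
    return np.linalg.solve(A,b)
E
python3 - <<'E'
from h import *
fs={}
for c in("scene","top"):
    f=fs[c]=grab_frame(c); cv2.imwrite(f"pics/{c}0.png",f["img"][:,:,::-1]); print(c,np.round(f["cam_to_world"],3).tolist(),f["fx"])
Z=dict(filler=0,tray_in=.004,manifold=0,scraper=.004,scraper_grip=.069,pad=0,cherry_jar=0,honey_jar=0,plant=0,chip0=.04)
for n,z in Z.items():
    rs=[]
    for c in fs:
        for d in tip_of(c,n)[:6 if n=="chip0" else 1]:
            print(n,c,round(d["score"],2),np.round(d["centre"]),np.round(onz(fs[c],d["centre"],z),3)); rs.append(ray(fs[c],d["centre"]))
    if len(rs)==2: print("   tri",np.round(tri(rs),3))
E
```

```text
pics
scene [[-0.709, 0.412, -0.573, 1.115], [0.706, 0.419, -0.571, 0.536], [0.005, -0.809, -0.588, 0.626], [0.0, 0.0, 0.0, 1.0]] 416.7985523887865
top [[0.053, -0.973, 0.224, 0.311], [-0.999, -0.052, 0.014, 0.003], [-0.002, -0.224, -0.975, 1.178], [0.0, 0.0, 0.0, 1.0]] 408.4834407630519
filler scene 0.94 [333. 217.] [0.532 0.017 0.   ]
filler top 0.92 [318. 211.] [0.539 0.027 0.   ]
   tri [0.539 0.025 0.008]
tray_in scene 0.82 [351. 207.] [0.476 0.023 0.004]
tray_in top 0.86 [320. 236.] [0.464 0.018 0.004]
   tri [ 0.466  0.017 -0.004]
scraper scene 0.72 [255. 156.] [ 0.489 -0.338  0.004]
scraper top 0.96 [441. 236.] [ 0.484 -0.331  0.004]
   tri [ 0.487 -0.334  0.004]
scraper_grip scene 0.71 [263. 131.] [ 0.45  -0.343  0.069]
pad scene 0.64 [257. 156.] [ 0.481 -0.338  0.   ]
pad top 0.59 [440. 235.] [ 0.488 -0.329  0.   ]
   tri [ 0.487 -0.328  0.007]
cherry_jar scene 0.9 [457. 271.] [0.479 0.316 0.   ]
cherry_jar top 0.89 [219. 227.] [0.478 0.313 0.   ]
   tri [ 0.478  0.314 -0.002]
honey_jar scene 0.64 [399. 333.] [0.687 0.321 0.   ]
honey_jar top 0.77 [223. 160.] [0.682 0.321 0.   ]
   tri [ 0.684  0.321 -0.003]
plant scene 0.67 [196. 185.] [ 0.692 -0.334  0.   ]
plant top 0.6 [446. 171.] [ 0.683 -0.351  0.   ]
   tri [ 0.685 -0.353 -0.012]
chip0 scene 0.68 [343. 239.] [0.608 0.114 0.04 ]
chip0 scene 0.63 [313. 221.] [0.61  0.027 0.04 ]
chip0 scene 0.55 [279. 209.] [ 0.637 -0.059  0.04 ]
chip0 scene 0.55 [313. 202.] [ 0.561 -0.022  0.04 ]
chip0 scene 0.42 [337. 223.] [0.58  0.069 0.04 ]
chip0 top 0.62 [337. 198.] [ 0.572 -0.027  0.04 ]
chip0 top 0.62 [302. 195.] [0.575 0.074 0.04 ]
chip0 top 0.59 [349. 176.] [ 0.639 -0.057  0.04 ]
chip0 top 0.51 [322. 179.] [0.627 0.02  0.04 ]
chip0 top 0.48 [288. 182.] [0.613 0.117 0.04 ]
```

View pics/scene0.png

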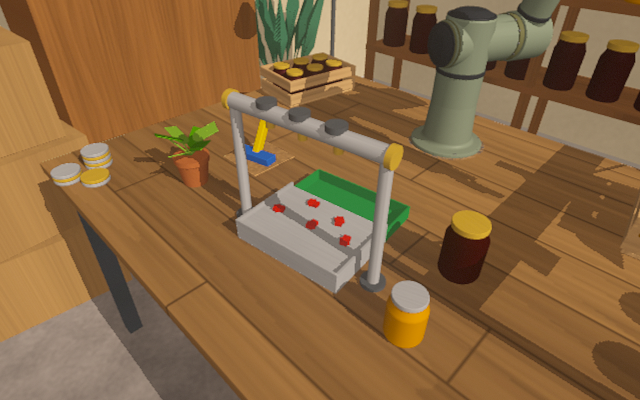

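View pics/top0.png

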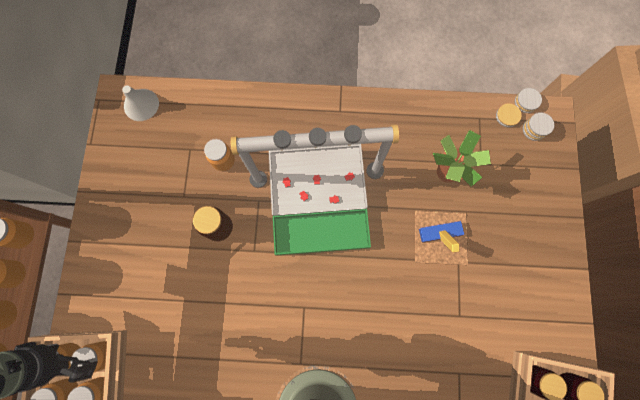

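The scene view shows the station mid-table with five chips (about 279–345, 202–239), and the scraper on its pad at about (257,155). In the top view the tray is at (274–370, 210–254), the pad at (441,237), and the handle points down-right towards the robot. The network positions agree with this. Next I'll fit the poses by silhouette and check reachability.

```bash
cat > fit.py <<'E'
from h import *
from scipy.optimize import minimize
def hull(f,P):
    return cv2.convexHull(np.array([proj(f,p) for p in P],np.float32))
def box(x0,x1,y0,y1,z0,z1): return np.array([[x,y,z] for x in(x0,x1) for y in(y0,y1) for z in(z0,z1)])
def place(P,p,z):
    return R.from_euler("z",p[2]).apply(P)+[p[0],p[1],z]
S=4
def iou(f,mask,parts):
    im=np.zeros((400*S,640*S),np.uint8)
    for P in parts: cv2.fillConvexPoly(im,np.round((hull(f,P)+.5)*S*16).astype(np.int32),1,shift=4)
    m=cv2.resize(im.astype(np.float32),(640,400),interpolation=cv2.INTER_AREA)
    return np.abs(m-mask).sum()/mask.sum()
def fit(views,parts,z,p0):
    c=lambda p:sum(iou(f,m,[place(P,p,z) for P in parts]) for f,m in views)
    s=np.vstack([p0]+[np.array(p0)+d for d in np.diag([.01,.01,.15])])
    r=minimize(c,p0,method="Nelder-Mead",options=dict(initial_simplex=s,xatol=2e-4,fatol=1e-4)); return r.x,r.fun
TRAY=[box(-.11,0,-.135,.135,0,.034)]
Rh=R.from_euler("y",-30,degrees=True)
HEAD=[box(-.02,.02,-.06,.06,0,.022), Rh.apply(box(-.012,.012,-.01,.01,.02,.115))]
PAD=[box(-.075,.075,-.075,.075,0,.004)]
def near(m,c,r):
    k=np.zeros(m.shape,np.uint8); cv2.circle(k,tuple(int(v) for v in c),r,1,-1); return (m&(k>0)).astype(np.float32)
def colours(f):
    h=cv2.cvtColor(f["img"],cv2.COLOR_RGB2HSV); H,s,v=h[...,0],h[...,1],h[...,2]
    return (H>50)&(H<85)&(s>120),((H>100)&(H<130)&(s>120)),((H>22)&(H<33)&(s>150)&(v>90))
E
python3 - <<'E'
from fit import *
t=grab_frame("top"); s=grab_frame("scene")
g,b,y=colours(t); G=near(g,(321,232),62)
print("filler",fit([(t,G)],TRAY,0,[.54,.025,.05]))
gs,bs,ys=colours(s)
T=near(b|y,(441,236),32); Sm=near(bs|ys,(259,145),30)
print(T.sum(),Sm.sum())
for v in ([(t,T)],[(s,Sm)],[(t,T),(s,Sm)]): print("scraper",fit(v,HEAD,.004,[.487,-.334,.2]))
m=silhouettes("top","pad"); print([ (round(d["score"],2),d["mask"].sum()) for d in m])
pm=np.array(m[0]["mask"],bool)|(T>0)
print("pad",fit([(t,pm.astype(np.float32))],PAD+[],0,[.487,-.33,.1]))
E
```

```text
filler (array([ 1.64205049, -0.04167318,  2.14094101]), np.float64(1.0))
486.0 625.0
scraper (array([ 0.49640186, -0.32725825,  0.20301446]), np.float64(0.7444701790809631))
scraper (array([ 0.49435582, -0.3317987 ,  0.19501785]), np.float64(0.41850000619888306))
scraper (array([ 0.4962296 , -0.32892284,  0.20238645]), np.float64(1.1732714176177979))
[(0.7, np.int64(1932)), (0.52, np.int64(818))]
pad (array([ 0.48062362, -0.33061641,  0.00934711]), np.float64(0.15257656574249268))
```

```bash
python3 - <<'E'
from fit import *
t=grab_frame("top"); s=grab_frame("scene")
out=[]
for f,fc,sc,w in((t,(321,232),(441,236),t),(s,(370,205),(259,145),s)):
    g,b,y=colours(f); im=f["img"][:,:,::-1].copy()
    im[b|y]=(255,0,255); im[g]=(255,255,0)
    for P,p,z in [(TRAY[0],(.538,.024,.06),0)]+[(P,(.49,-.333,.2),.004) for P in HEAD]:
        cv2.polylines(im,[np.round(hull(f,place(P,p,z))).astype(int)],True,(0,0,0),1)
    print(f["img"][232,321] if f is t else "", cv2.cvtColor(f["img"],cv2.COLOR_RGB2HSV)[[232,234,243],[321,430,449]].tolist())
    x0=250 if f is t else 215
    y0=140 if f is t else 100
    out.append(cv2.resize(im[y0:y0+140,x0:x0+235],None,fx=2,fy=2,interpolation=cv2.INTER_NEAREST))
cv2.imwrite("pics/dbg.png",np.vstack(out))
E
```

```text
[ 92 167 100] [[63, 115, 167], [110, 149, 195], [21, 150, 231]]
 [[15, 29, 122], [15, 159, 138], [10, 187, 49]]
```

View pics/dbg.png

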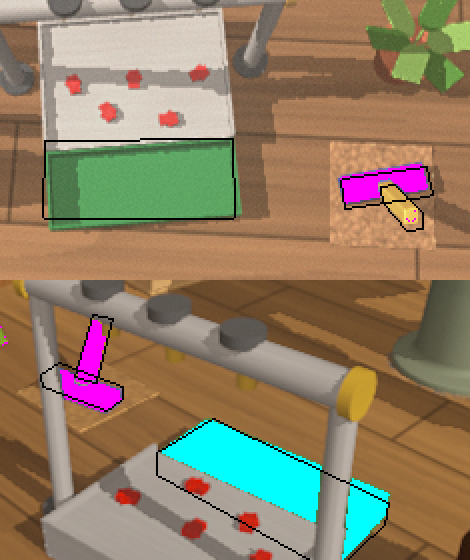

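```bash
sed -i 's/(s>120),((H/(s>75),((H/; s/(H>100)&(H<130)&(s>120)/(H>100)\&(H<130)\&(s>90)/; s/(H>22)&(H<33)&(s>150)&(v>90)/(H>18)\&(H<33)\&(s>110)\&(v>150)/' fit.py
python3 - <<'E'
from fit import *
t=grab_frame("top"); s=grab_frame("scene")
g,b,y=colours(t); G=near(g,(321,232),62)
F,e=fit([(t,G)],TRAY,0,[.532,.025,.1]); print("filler",G.sum(),F,e)
gs,bs,ys=colours(s)
T=near(b|y,(441,236),30); Sm=near(bs|ys,(259,145),30)
for v in ([(t,T)],[(s,Sm)],[(t,T),(s,Sm)]): p,e=fit(v,HEAD,.004,[.487,-.334,.2]);print("scraper",p,e)
Rf=R.from_euler("z",F[2]).as_matrix()
o=[]
for c,f in(("top",t),("scene",s)):
    print(c,[np.round(Rf.T@(onz(f,d["centre"],.04)-[F[0],F[1],0]),3)[:2].tolist() for d in tip_of(c,"chip0")[:6]])
im=t["img"][:,:,::-1].copy(); im2=s["img"][:,:,::-1].copy()
for f,i in((t,im),(s,im2)):
    for P,q,z in [(TRAY[0],F,0),(box(0,.19,-.135,.135,0,.04),F,0)]+[(P,p,.004) for P in HEAD]:
        cv2.polylines(i,[np.round(hull(f,place(P,q,z))).astype(int)],True,(0,0,0),1)
cv2.imwrite("pics/dbg2.png",np.vstack([cv2.resize(im[140:280,250:485],None,fx=2,fy=2),cv2.resize(im2[100:240,215:450],None,fx=2,fy=2)]))
np.savez("pose.npz",F=F,S=p)
E
```

```text
filler 3690.0 [0.53191124 0.02203146 0.1275079 ] 0.04369918629527092
scraper [ 0.49676491 -0.32733386  0.21091706] 0.15829917788505554
scraper [ 0.49557811 -0.33182087  0.15946497] 0.35647454857826233
scraper [ 0.49703032 -0.32855567  0.2048492 ] 0.5236248970031738
top [[0.095, -0.095], [0.025, -0.042], [0.094, 0.085], [0.099, -0.005], [0.052, 0.045]]
scene [[0.022, -0.051], [0.088, 0.085], [0.085, -0.093], [0.088, -0.003], [0.045, 0.039]]
```

View pics/dbg2.png

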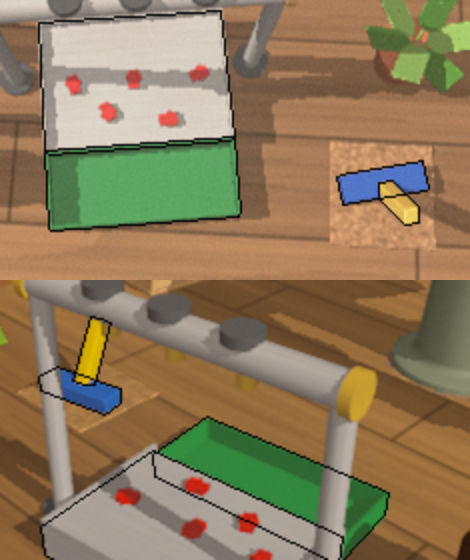

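The fitted outlines match both views. Next is an IK dry run, then the approach.

```bash
cat > plan.py <<'E'
from h import *
F=np.load("pose.npz")["F"]; S=np.array([.4968,-.3278,.208]); TILT=np.radians(36); FLIP=1
def pose(x,y,yaw,z,back=0.):
    """TCP pose for a scraper whose origin is at x,y,z; back = retreat along the tool axis"""
    M=R.from_euler("z",yaw).as_matrix()
    d=M@[np.sin(TILT),0,-np.cos(TILT)]; ty=M@[0,FLIP,0]
    P=np.array([x,y,z])+M@[-.0375,0,.065]+(.019-back)*d
    return P,R.from_matrix(np.column_stack([np.cross(ty,d),ty,d])).as_rotvec()
def fpose(x,y,z,yaw=None):
    c,s=np.cos(F[2]),np.sin(F[2])
    return pose(F[0]+c*x-s*y,F[1]+s*x+c*y,F[2] if yaw is None else yaw,z)
def lin(p,v=.15,**k): return move_l(p[0],v,rot=p[1],**k)
E
python3 - <<'E'
import plan
from plan import *
for fl in(1,-1):
    plan.FLIP=fl; print(fl)
    for n,a in dict(pre=pose(*S,.004,.1),grasp=pose(*S,.004),lift=pose(*S,.12)).items(): 
        q=ik(*a); print(n,np.round(a[0],3),None if q is None else np.round(q,2))
    for x in(-.09,.0,.155):
        for y in(-.066,0,.066):
            q=ik(*fpose(x,y,.062)); print(x,y,None if q is None else np.round(q,2))
E
```

```text
1
pre [ 0.414 -0.345  0.135] [-1.18  0.3  -0.69  0.44  0.62 -1.34]
grasp [ 0.471 -0.333  0.054] [-1.05  0.47 -0.73  0.15  0.59 -1.19]
lift [ 0.471 -0.333  0.17 ] [-1.05  0.27 -0.62  0.46  0.59 -1.19]
-0.09 -0.066 [-0.6   0.   -1.25 -0.18  0.4  -0.63]
-0.09 0 None
-0.09 0.066 None
0.0 -0.066 [-0.42  0.15 -1.09 -0.22  0.31 -0.46]
0.0 0 [-0.24  0.13 -1.13 -0.29  0.21 -0.3 ]
0.0 0.066 [-0.04  0.13 -1.14 -0.32  0.1  -0.13]
0.155 -0.066 [-0.25  0.37 -0.75 -0.14  0.22 -0.31]
0.155 0 [-0.12  0.35 -0.78 -0.18  0.14 -0.2 ]
0.155 0.066 [ 0.02  0.35 -0.79 -0.19  0.07 -0.09]
-1
pre [ 0.414 -0.345  0.135] [-1.18  0.3  -0.69  0.44  0.62  1.8 ]
grasp [ 0.471 -0.333  0.054] [-1.05  0.47 -0.73  0.15  0.59  1.95]
lift [ 0.471 -0.333  0.17 ] [-1.05  0.27 -0.62  0.46  0.59  1.95]
-0.09 -0.066 [-0.6   0.   -1.25 -0.18  0.4   2.52]
-0.09 0 None
-0.09 0.066 None
0.0 -0.066 [-0.42  0.15 -1.09 -0.22  0.31  2.68]
0.0 0 [-0.24  0.13 -1.13 -0.29  0.21  2.84]
0.0 0.066 [-0.04  0.13 -1.14 -0.32  0.1   3.01]
0.155 -0.066 [-0.25  0.37 -0.75 -0.14  0.22  2.83]
0.155 0 [-0.12  0.35 -0.78 -0.18  0.14  2.94]
0.155 0.066 [ 0.02  0.35 -0.79 -0.19  0.07  3.05]
```

```bash
python3 - <<'E'
from plan import *
s=get_state(); let_go()
movep((.145,.33,.30),s["eef_rot"])
q=np.array(get_state()["q"]); q[0]=-1.0; q[5]=-1.3; set_joints(q)
movep(*pose(*S,.004,.1)); sleep(.2)
f=grab_frame("wrist"); cv2.imwrite("pics/w1.png",f["img"][:,:,::-1])
st=get_state(); T=np.array(f["T_tool_cam"]); Rt=R.from_rotvec(st["eef_rot"]).as_matrix()
for n in("scraper_grip","scraper"):
    P=np.array([S[0],S[1],.004])+(R.from_euler("z",S[2]).apply([-.0375,0,.065]) if n!="scraper" else 0)
    c=np.linalg.inv(T)@np.r_[Rt.T@(P-st["position"]),1]; a=np.arctan2(np.hypot(c[0],c[1]),c[2]); u=c[:2]/np.hypot(c[0],c[1])
    print(n,"pred",np.round(u*a*f["fx"]+[f["cx"],f["cy"]]),"seen",[(round(d["score"],2),np.round(d["centre"])) for d in tip_of("wrist",n)[:2]])
print(st["clock"],f["fx"])
E
```

```text
scraper_grip pred [324. 204.] seen [(0.87, array([327., 205.]))]
scraper pred [324. 174.] seen [(0.93, array([324., 171.]))]
5.9917 309.70691628693146
```

View pics/w1.png

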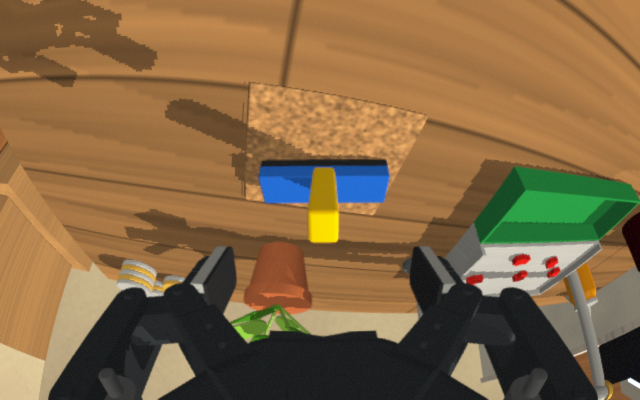

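The wrist view shows the yellow handle at about (323,205), midway between the open fingers. The head is level at row 180, and predicted and detected pixels agree within 3 px. I'll grasp it and lift.

```bash
python3 - <<'E'
from plan import *
print(lin(pose(*S,.004),.12,until_force=15))
grab(80); st=get_state(); print(st["finger_gap"],st["grasp_force"],st["contact_force"])
lin(pose(*S,.12),.12)
movep(*fpose(-.01,-.066,.11)); lin(fpose(-.01,-.066,.064),.15); sleep(.2)
st=get_state(); print(st["clock"],st["finger_gap"],st["grasp_force"],np.round(st["contact_force"],1),np.round(st["position"]-fpose(-.01,-.066,.064)[0],4))
f=grab_frame("scene"); cv2.imwrite("pics/s2.png",cv2.resize(f["img"][60:260,180:460,::-1],None,fx=2.5,fy=2.5))
E
```

```text
False
0.22365180170983798 78.00131320953369 [-1.90143666  0.78788784  4.09399823]
10.575 0.22360024340656134 78.04752588272095 [-1.  -0.6 -1.8] [ 0.001  -0.0007  0.0012]
```

View pics/s2.png

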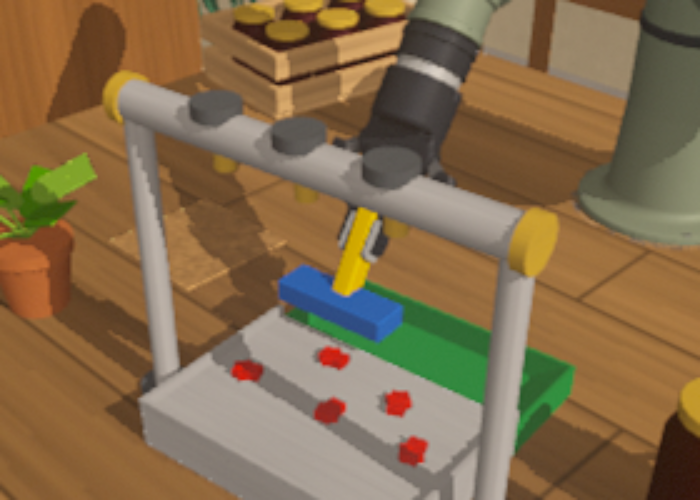

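The scraper is held square and upright over the front edge, and the chips are untouched. I'll do the middle stroke first, since it takes three chips fully inside the blade, then right and left.

```bash
cat > wipe.py <<'E'
from plan import *
def stroke(y,xs=.155,touch=True):
    lin(fpose(-.01,y,.064),.2)
    lin(fpose(xs,y,.064),.15)
    hit=lin(fpose(xs,y,.035),.03,until_force=4)
    dz=get_state()["position"][2]-fpose(xs,y,0)[0][2]; z=dz+.001
    print("hit",hit,"z",round(dz,4),get_state()["clock"])
    lin(fpose(xs,y,z),.03); lin(fpose(-.008,y,z),.09)
    print("force",np.round(get_state()["contact_force"],1))
    lin(fpose(-.008,y,.064),.1)
def chips(tag):
    for c in("top","scene"):
        f=grab_frame(c); cv2.imwrite(f"pics/{c}{tag}.png",cv2.resize(f["img"][100:300,220:500,::-1],None,fx=2.5,fy=2.5))
        C,s=np.cos(F[2]),np.sin(F[2])
        for d in tip_of(c,"chip0")[:6]:
            o=[]
            for z in(.04,.004):
                p=onz(f,d["centre"],z)[:2]-F[:2]; o.append(np.round([C*p[0]+s*p[1],-s*p[0]+C*p[1]],3).tolist())
            print(c,round(d["score"],2),"plate",o[0],"tray",o[1])
E
python3 - <<'E'
from wipe import *
stroke(0); chips("3")
E
```

```text
hit True z 0.0404 13.1
force [ 0.2 -0.6 -2. ]
top 0.56 plate [0.093, -0.098] tray [0.103, -0.101]
top 0.45 plate [0.083, 0.085] tray [0.093, 0.088]
scene 0.61 plate [0.086, 0.085] tray [0.052, 0.064]
scene 0.52 plate [-0.028, 0.058] tray [-0.069, 0.035]
scene 0.48 plate [0.09, -0.1] tray [0.056, -0.133]
scene 0.44 plate [-0.025, 0.028] tray [-0.066, 0.003]
scene 0.43 plate [-0.01, -0.021] tray [-0.05, -0.049]
scene 0.4 plate [-0.043, -0.296] tray [-0.085, -0.341]
```

View pics/scene3.png

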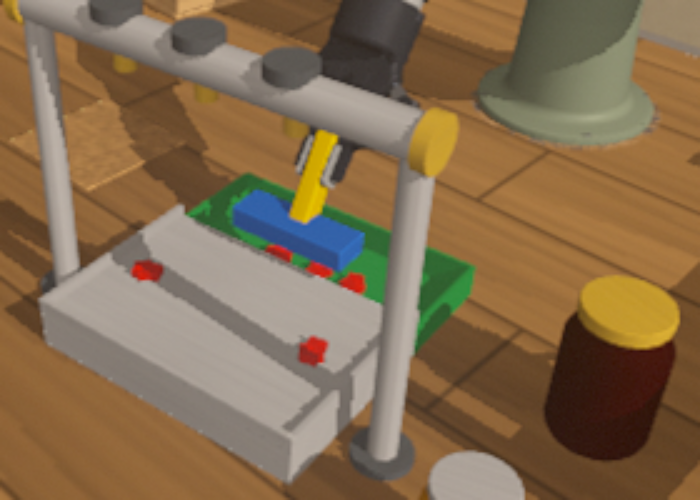

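The middle stroke put three chips in the tray, at about (278,255), (320,270) and (350,283). Two remain on the plate at (147,270) and (312,350).

```bash
python3 - <<'E'
from wipe import *
stroke(-.063); stroke(.062); lin(fpose(-.008,.0,.075),.2)
# carry back towards the pad, then look
movep(*pose(S[0]-.01,S[1],S[2],.10)); chips("4"); print(get_state()["clock"])
E
```

```text
hit True z 0.0403 18.3417
force [ 0.   0.5 -1.8]
hit True z 0.0403 23.6917
force [ 0.2 -0.1 -1.6]
top 0.56 plate [-0.048, -0.116] tray [-0.043, -0.119]
top 0.55 plate [-0.05, 0.086] tray [-0.044, 0.089]
top 0.5 plate [-0.036, -0.006] tray [-0.03, -0.007]
top 0.36 plate [-0.052, 0.034] tray [-0.047, 0.035]
scene 0.63 plate [-0.016, -0.086] tray [-0.056, -0.118]
scene 0.51 plate [-0.018, 0.062] tray [-0.059, 0.039]
scene 0.45 plate [-0.01, -0.022] tray [-0.05, -0.051]
scene 0.43 plate [-0.025, 0.018] tray [-0.066, -0.007]
28.275
```

View pics/top4.png

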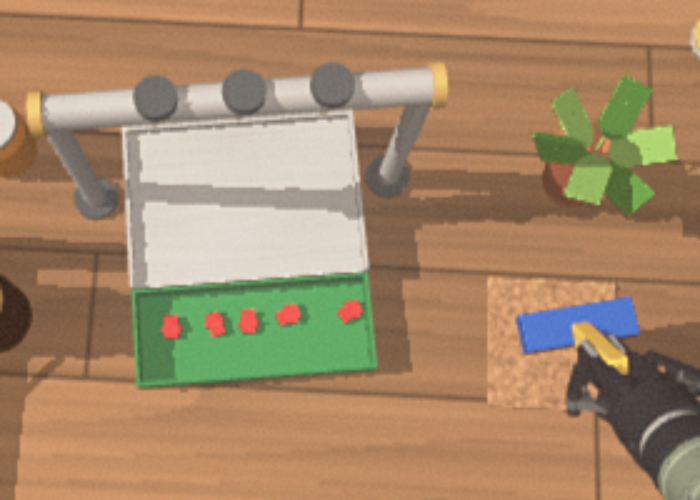

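All five chips lie in the tray (columns 170–350, row about 320) and the plate is clear. I'll set the scraper down and back off along the tool axis.

```bash
python3 - <<'E'
from plan import *
x,y=.488,-.329
lin(pose(x,y,S[2],.02),.12)
hit=lin(pose(x,y,S[2],-.002),.02,until_force=5); z=get_state()["position"][2]-pose(x,y,S[2],0)[0][2]
print(hit,z); let_go(); sleep(.3)
lin(pose(x,y,S[2],z,.11),.12); sleep(.3)
f=grab_frame("wrist"); cv2.imwrite("pics/w5.png",f["img"][:,:,::-1])
t=grab_frame("top"); print([np.round(onz(t,d["centre"],.004),3) for d in tip_of("top","scraper")[:1]],get_state()["clock"],np.round(get_state()["contact_force"],1))
E
```

```text
True 0.004320570178734773
[array([ 0.475, -0.325,  0.004])] 32.3333 [ 0.2 -0.3 -0.4]
```

View pics/w5.png

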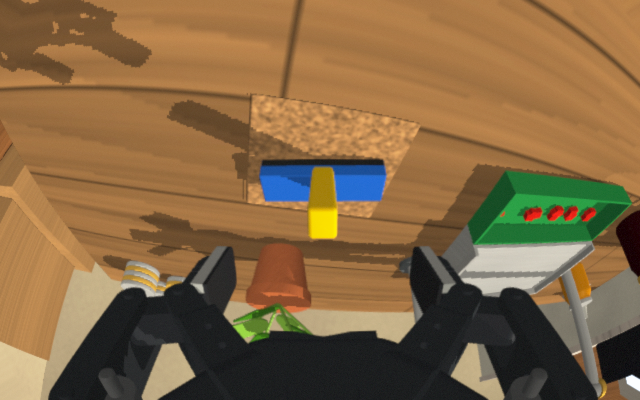

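The scraper stands upright, released and clear of the fingers. I'll check its offset from the pad centre using the pad corners in this view: (250,95), (420,125), (373,217), (245,203).

```bash
python3 - <<'E'
from fit import *
f=grab_frame("wrist"); st=get_state(); T=np.array(f["T_tool_cam"]); Rt=R.from_rotvec(st["eef_rot"]).as_matrix()
def w(px,z):
    u=np.array(px,float)-[f["cx"],f["cy"]]; r=np.hypot(*u); a=r/f["fx"]; d=np.r_[u/r*np.sin(a),np.cos(a)]
    o=Rt@T[:3,3]+st["position"]; d=Rt@T[:3,:3]@d; return o+d*(z-o[2])/d[2]
c=np.array([w(p,.004) for p in((250,95),(420,125),(373,217),(245,203))]); print(np.round(c,3).tolist(),c.mean(0))
t=grab_frame("top"); print(np.round(np.mean([onz(t,p,.004) for p in((415,211),(466,211),(415,262),(468,264))],0),3))
g,b,y=colours(t); print(fit([(t,near(b|y,(441,236),30))],HEAD,.004,[.487,-.33,.2]))
print([np.round(w(d["centre"],.004),3) for d in tip_of("wrist","scraper")[:1]])
E
```

```text
[[0.407, -0.407, 0.004], [0.407, -0.258, 0.004], [0.553, -0.253, 0.004], [0.557, -0.408, 0.004]] [ 0.48116725 -0.33134705  0.004     ]
[ 0.482 -0.332  0.004]
(array([ 0.48784001, -0.32998763,  0.21078785]), np.float64(0.16011904180049896))
[array([ 0.486, -0.328,  0.004])]
```

The pad centre is at about (0.481, -0.331) and the scraper at (0.487, -0.329), so it is within 7 mm.

```bash
python3 -c "
from cell import *
print(sign_off())"
```

```text
the job is handed in; nothing more can be done
None
```

The job is handed in (the judge returned no verdict): my last checks put all five chips in the waste tray and the scraper upright on its pad, about 7 mm from its centre and released, after roughly 33 s.

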